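# Try the spring of an engraver's tilt plate

## Task

Try the spring travel of the tilt mount that holds the brass cup: press down the round pad on its sprung corner with the fingertips until the needle stands at the sliding index on its scale, keep it there for a full second, then let go so that the plate springs back level. Stop at the index rather than pushing the needle clearly past it. Leave the empty tilt mount, the index and everything loose on the bench where they are: nothing is to be picked up or shoved about.

Things in the scene. Friction and masses are not known exactly. Their poses are not given: they have to be found in the camera images.
- cup_mount: The tilt mount that holds a brass cup (56 mm wide, 45 mm tall). Dark steel base 125 (x) x 215 (y) x 12 mm, fixed. Origin: centre of its underside; z up. A 80 x 145 mm plate, top 70 mm above the bench, is hinged along x at y = -65, z = 60 mm; its free side, held up by a spring, is at +y. An upright arc scale with needle stands at the hinge's +x end and faces +x; highest part 225 mm above the bench.
- cup_plate (a joint): Tilt of the plate, rad: 0 at rest (level), growing as the free corner is pressed down, stop at 0.34. The pad takes about 2 to 3 N to start moving and about 10 N at 0.3 rad; the plate springs back to 0 when let go.
- cup_index (a joint): Setting of this mount's sliding index, rad, on the same scale as the plate's tilt: the needle stands at the middle of the index when the tilt equals this value. The index stays where it is set.
- cup_pad_top (a point): Centre of the top of the round black pad (28 mm across, 8 mm high) on the plate's free corner nearer the robot: mount x = -28, y = +63, z = 78 mm at rest. It is 128 mm level distance from the hinge axis, and sinks by about 128 mm x sin(tilt).
- cup_needle (a point): Point near the tip of the thin black needle (5 mm thick, 147 mm long, fixed to the plate at the hinge, at mount x = +58 mm), 145 mm from the hinge axis. At rest the needle leans 0.30 rad from upright, away from the plate's free side; pressing the corner swings it towards the free side. Axes: the plate's.
- cup_mark (a point): Where that needle point must come: in front of the middle of the sliding index, a dark steel block 8 mm wide and 24 mm high on the rim of the arc scale. 145 mm from the hinge axis. Axes turn with the index; +y is roughly the way the needle travels when pressed.
- bare_mount: The empty tilt mount, same make. Dark steel base 125 (x) x 215 (y) x 12 mm, fixed. Origin: centre of its underside; z up. A 80 x 145 mm plate, top 70 mm above the bench, is hinged along x at y = -65, z = 60 mm; its free side, held up by a spring, is at +y. An upright arc scale with needle stands at the hinge's +x end and faces +x; highest part 225 mm above the bench. Leave alone.
- bare_plate (a joint): Tilt of the plate, rad: 0 at rest (level), growing as the free corner is pressed down, stop at 0.34. The pad takes about 2 to 3 N to start moving and about 10 N at 0.3 rad; the plate springs back to 0 when let go.
- bare_index (a joint): Setting of this mount's sliding index, rad, on the same scale as the plate's tilt: the needle stands at the middle of the index when the tilt equals this value. The index stays where it is set.
- bare_pad_top (a point): Centre of the top of the round black pad (28 mm across, 8 mm high) on the plate's free corner nearer the robot: mount x = -28, y = +63, z = 78 mm at rest. It is 128 mm level distance from the hinge axis, and sinks by about 128 mm x sin(tilt).
- bare_needle (a point): Point near the tip of the thin black needle (5 mm thick, 147 mm long, fixed to the plate at the hinge, at mount x = +58 mm), 145 mm from the hinge axis. At rest the needle leans 0.30 rad from upright, away from the plate's free side; pressing the corner swings it towards the free side. Axes: the plate's.
- bare_mark (a point): Where that needle point must come: in front of the middle of the sliding index, a dark steel block 8 mm wide and 24 mm high on the rim of the arc scale. 145 mm from the hinge axis. Axes turn with the index; +y is roughly the way the needle travels when pressed.
- beaker: Loose brass beaker, 62 mm across, 70 mm tall, standing on the bench in front of the robot. Origin: centre of the underside. To be left alone.
- vase: Loose small brass vase, 54 mm across, 88 mm tall, standing between the two tilt mounts. Origin: centre of the underside. To be left alone.
- marker: Loose white marker pen with black cap, 134 mm long, 14 mm thick, lying beyond the mounts. Origin: centre of the underside. To be left alone.
- hammer: Loose small hammer, 220 mm long, lying on the robot's right. Origin: in the handle's line, at bench level. To be left alone.
- saucer: Loose copper saucer, 110 mm across, 18 mm tall, on the far left. Origin: centre of the underside. To be left alone.
- wedge: Loose wooden block, 70 x 45 x 22 mm, on the far right. Origin: centre of the underside. To be left alone.
- oilcan: Loose amber glass jar with black cap, 52 mm across, 100 mm tall, on the near left. Origin: centre of the underside. To be left alone.

How it is judged:
On the way:
1. the cup mount's pad is pressed by the fingers and its needle stays within 5 mm of the index for 0.8 s (distance between cup_needle and cup_mark below 0.005 m and contact force between the fingers and cup_plate_c0 above 1 N), for 0.8 s.
At the end, for the whole second after the job is handed in: Both plates are back level (tilt below 0.015 rad), both indexes within 4 mm of and all loose things within 20 mm of where they were at the start (value of joint each of cup_plate, bare_plate below 0.015 rad and distance of each of cup_mark, bare_mark from where it was at the start of the episode below 0.004 m and distance of each of beaker, vase, marker, hammer, saucer, wedge, oilcan from where it was at the start of the episode below 0.02 m); the robot touches nothing.
It fails at once if the needle of the cup mount goes more than 10 mm past the index (y of cup_needle in the frame of cup_mark above 0.0095 m).
It fails at once if the empty mount's plate is pressed (tilted over 0.04 rad) (value of joint bare_plate above 0.04 rad).
It fails at once if an index is shifted by more than 4 mm (distance of any of cup_mark, bare_mark from where it was at the start of the episode above 0.004 m).
It fails at once if a loose thing is lifted, carried or pushed more than 20 mm (distance of any of beaker, vase, marker, hammer, saucer, wedge, oilcan from where it was at the start of the episode above 0.02 m).
It also fails if it takes over 38 s, if anything falls off the work surface, if the arm or the gripper's body presses on something with over 40 N, if the wrist force passes 120 N, or if a joint passes its speed limit or range.

## Robot

A 6-joint arm with a two-finger parallel gripper is mounted at the origin on the work surface. World frame = base frame: x ahead of the robot, y to its left, z up, the work surface at z = 0. Lengths are in m, angles in rad, forces in N, time in s.
With the tool pointing down it reaches from about 0.35 to 0.925 m from the base axis. Payload 6.4 kg.
Tool frame: the origin (TCP) lies midway between the tips of the shut fingers; the grasp point (between the pads) lies 19 mm behind it; z points along the fingers, y is the line along which they close (so a half turn about z gives the same grasp; the last joint's range is limited). The gripper opens to 94 mm and grips with 3 to 60 N. Pads are 16 mm wide; open, the fingers measure 119 mm over their backs; the gripper's body (75 mm by 177 mm) begins 78 mm behind the grasp point.
Start: joints at [0.997, 0.245, 1.558, -0, 1.339, -0.174], TCP at [0.253, 0.599, 0.205] pointing down, gripper open.
Joint ranges: [-3.13, 3.13], [-1.02, 2.26], [0.13, 2.54], [-0.95, 4.09], [0.21, 2.88], [-2.74, 2.74]. Speed limits (rad/s): [2.57, 2.57, 3.14, 3.14, 3.14, 3.14].

## Interface

Orientations are given as a unit quaternion [x, y, z, w].
In Python, from rig import bot, eyes, workorder, monitor gives the robot as it stands. Calls block until the motion is done:
- bot.reach(position, orientation): joint-space move of the TCP to a pose.
- bot.line_to(position, attitude=None, v=0.15): straight line of the TCP; attitude=None keeps the orientation; v is the mean speed in m/s.
- bot.move_joints(angles): joint-space move.
- bot.move_gripper(opening, grasp_force=None): finger opening in m; grasp_force is the grip in N (None keeps the last); returns when the fingers have stopped.
- bot.pause(seconds).
- bot.solve_ik(position, orientation): joint angles nearest the present ones, or None.
- eyes.grab_frame(name): name is "side" or "top"; returns (picture, depth): 384x512x3 uint8, red, green, blue; 384x512 float32, m along the optical axis (not along the pixel's ray), 0 where there is no reading.
- eyes.get_calibration(name): a dict with "camera_matrix" (3x3 intrinsics, pixels), "T" (4x4, takes a point from camera to world coordinates). Camera axes: x right, y down, z forward; pixel columns grow to the right and rows downward; lengths in m; the calibration is good to about 2 mm. A picture is of the moment at which its call begins. get_calibration takes no time and is no camera call.
A pose or a line that the arm cannot do raises bot.Unreachable and nothing moves.
- workorder.finish_job(): hands the job in; it is judged then, once.
Readings, each from a call of its own:
- monitor.current_time(): time.
- monitor.current_joint_pos(): joint angles.
- monitor.current_joint_velocities(): joint speeds.
- monitor.current_effort(): joint torques, N m.
- monitor.current_ee_pos(): TCP position.
- monitor.current_orientation(): TCP orientation.
- monitor.current_wrist_force(): force on the tool from outside, world axes, zero at the start.
- monitor.current_ft_torque(): the same for the moment, N m.
- monitor.current_opening(): finger opening in m.
- monitor.current_finger_force(): force on a finger pad.
Only numpy, scipy, OpenCV 4.12 (cv2) and the standard library are available. Lean on these libraries where they do the work, as an engineer would, in place of code of your own. Each camera call takes 0.05 s, during which the arm holds its last target. There are 200 camera calls.

## Working session

There is one attempt and no reset: what is moved stays moved. The work goes in short steps, each a Python script; the robot and the scene stay as the last script left them, time stands still between calls to the robot, and variables do not carry over. Pictures are saved under pics/ and viewed, at most 10 in all, crops included, and the job is handed in when it is done.

```bash
mkdir -p pics; ls
python3 - <<'E'
from rig import bot,eyes,monitor
import cv2,numpy as np
for n in("side","top"):
    p,d=eyes.grab_frame(n); np.savez(f"{n}.npz",p=p,d=d)
    cv2.imwrite(f"pics/{n}0.png",cv2.resize(p[:,:,::-1],None,fx=1.5,fy=1.5,interpolation=cv2.INTER_CUBIC))
    c=eyes.get_calibration(n);print(np.round(c["camera_matrix"],1),np.round(c["T"],3))
print(monitor.current_time(),monitor.current_orientation(),monitor.current_wrist_force())
E
```

```text
pics
[[439.6   0.  257.7]
 [  0.  439.6 186.4]
 [  0.    0.    1. ]] [[ 0.986 -0.093  0.137  0.379]
 [-0.165 -0.573  0.803 -1.07 ]
 [ 0.004 -0.814 -0.58   0.893]
 [ 0.     0.     0.     1.   ]]
[[371.8   0.  259. ]
 [  0.  371.8 186.6]
 [  0.    0.    1. ]] [[ 0.011 -0.996  0.084  0.464]
 [-1.    -0.013 -0.024  0.015]
 [ 0.025 -0.084 -0.996  1.454]
 [ 0.     0.     0.     1.   ]]
0.1 [ 1.98552472e-01  9.80089890e-01 -7.96035680e-04 -3.00792013e-04] [-0.26328428  0.17826411  0.15282016]
```

View pics/side0.png

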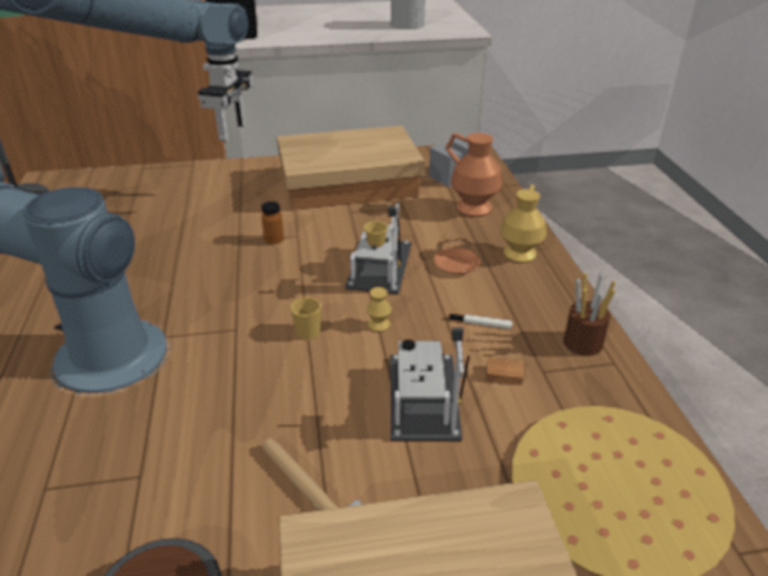

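View pics/top0.png

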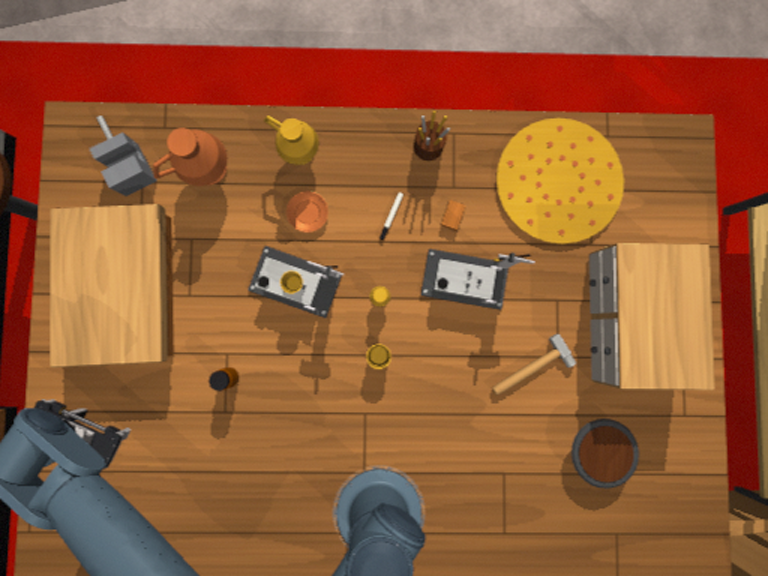

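The side view shows the cup mount at about (380,255) and the bare mount at (425,385). In the top view the cup mount is at (293,282), with its pad at (263,281) and its needle and scale at about (333,275). I'll enlarge both.

Run:
```python
import cv2,numpy as np
for n,(x0,y0,w,h),f in(("top",(160,160,75,56),10),("side",(225,130,55,68),8.5)):
    p=np.load(n+".npz")["p"][y0:y0+h,x0:x0+w,::-1]
    im=cv2.resize(p,None,fx=f,fy=f,interpolation=cv2.INTER_CUBIC)
    for k in range(0,w,5):
        cv2.putText(im,str(x0+k),(int((k+.5)*f)-8,8),0,.3,(0,0,255));cv2.line(im,(int((k+.5)*f),10),(int((k+.5)*f),16),(0,0,255))
    for k in range(0,h,5):
        cv2.putText(im,str(y0+k),(0,int((k+.5)*f)+3),0,.3,(0,0,255));cv2.line(im,(20,int((k+.5)*f)),(26,int((k+.5)*f)),(0,0,255))
    cv2.imwrite(f"pics/{n}1.png",im)
d=np.load("top.npz")["d"];print(np.round(d[164:212:3,164:230:3],2))
```

```text
[[1.46 1.46 1.46 1.46 1.44 1.46 1.46 1.46 1.46 1.46 1.47 1.46 1.46 1.47
  1.46 1.46 1.47 1.46 1.46 1.46 1.46 1.47]
 [1.46 1.46 1.46 1.46 1.44 1.45 1.44 1.45 1.47 1.46 1.46 1.46 1.46 1.46
  1.46 1.46 1.46 1.47 1.46 1.46 1.46 1.46]
 [1.46 1.45 1.46 1.44 1.45 1.45 1.44 1.45 1.45 1.45 1.45 1.46 1.46 1.46
  1.46 1.47 1.46 1.46 1.46 1.47 1.46 1.46]
 [1.45 1.46 1.45 1.44 1.39 1.39 1.39 1.45 1.45 1.45 1.44 1.45 1.45 1.44
  1.46 1.46 1.46 1.46 1.46 1.46 1.47 1.45]
 [1.45 1.46 1.46 1.45 1.39 1.38 1.38 1.39 1.39 1.39 1.44 1.44 1.45 1.44
  1.45 1.26 1.26 1.46 1.45 1.46 1.46 1.46]
 [1.45 1.45 1.45 1.45 1.38 1.38 1.39 1.39 1.39 1.39 1.39 1.39 1.39 1.44
  1.45 1.44 1.45 1.29 1.24 1.46 1.46 1.46]
 [1.45 1.45 1.44 1.38 1.38 1.39 1.38 1.38 1.38 1.35 1.36 1.35 1.38 1.38
  1.38 1.44 1.39 1.39 1.24 1.34 1.29 1.27]
 [1.45 1.45 1.44 1.38 1.37 1.38 1.39 1.38 1.35 1.37 1.38 1.38 1.34 1.39
  1.39 1.38 1.38 1.44 0.   1.45 1.45 1.45]
 [1.45 1.43 1.38 1.37 1.37 1.38 1.38 1.38 1.36 1.38 1.38 1.38 1.35 1.38
  1.38 1.39 1.39 1.44 1.45 1.45 1.44 1.45]
 [1.45 1.44 1.38 1.38 1.38 1.38 1.38 1.39 1.35 1.38 1.38 1.38 1.34 1.38
  1.39 1.39 1.39 1.44 1.44 1.44 1.45 1.46]
 [1.45 1.44 1.44 1.44 1.43 1.38 1.38 1.38 1.38 1.33 1.35 1.33 1.38 1.38
  1.38 1.38 1.44 1.45 1.44 1.44 1.46 1.46]
 [1.44 1.44 1.45 1.45 1.44 1.44 1.44 1.44 1.38 1.38 1.39 1.38 1.38 1.38
  1.38 1.39 1.44 1.45 1.45 1.44 1.44 1.45]
 [1.45 1.45 1.45 1.45 1.45 1.46 1.45 1.44 1.44 1.44 1.44 1.37 1.38 1.38
  1.38 1.44 1.45 1.43 1.44 1.45 1.45 1.46]
 [1.45 1.45 1.44 1.45 1.45 1.45 1.45 1.45 1.45 1.45 1.44 1.43 1.43 1.39
  1.38 1.44 1.44 1.44 1.44 1.46 1.45 1.45]
 [1.44 1.45 1.44 1.44 1.45 1.44 1.45 1.44 1.45 1.44 1.45 1.44 1.45 1.44
  1.38 1.4  1.43 1.44 1.44 1.45 1.45 1.45]
 [1.44 1.45 1.44 1.44 1.44 1.45 1.44 1.44 1.45 1.45 1.45 1.44 1.45 1.44
  1.45 1.44 1.43 1.43 1.45 1.45 1.45 1.45]]
```

View pics/top1.png

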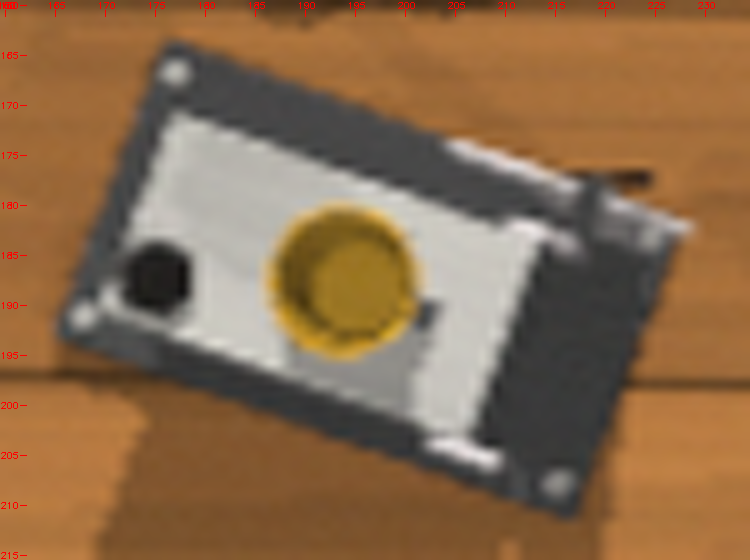

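View pics/side1.png

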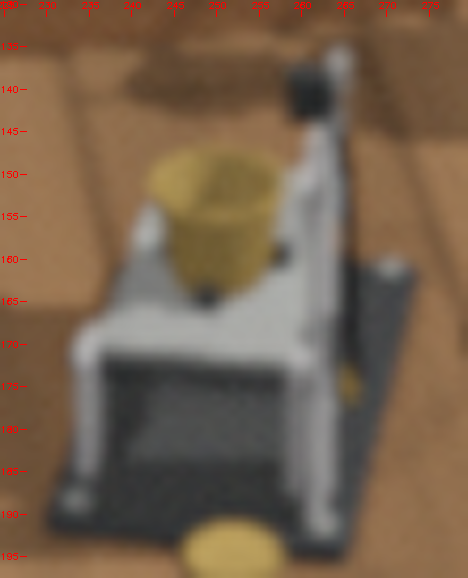

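The pad is at top px (175.3,187). The base corners are at about (176.5,163.5), (161,194), (217.5,211.5) and (228,183.5). The index block is at top (218.5,180) and side (260.5,140). Next I'll fit the mount pose and overlay models of the needle and of the index at several settings.

```bash
cat > h.py <<'E'
import numpy as np,cv2
from rig import bot,eyes,monitor,workorder
from scipy.optimize import least_squares
C={n:eyes.get_calibration(n) for n in("top","side")}
def proj(n,P):
    P=np.atleast_2d(P);T=np.linalg.inv(C[n]["T"]);q=P@T[:3,:3].T+T[:3,3]
    q=q@C[n]["camera_matrix"].T;return q[:,:2]/q[:,2:]
def world(m,P):
    c,s=np.cos(m[2]),np.sin(m[2]);P=np.atleast_2d(P)
    return P@np.array([[c,s,0],[-s,c,0],[0,0,1]])+[m[0],m[1],0]
def arm(a,r,x=.058,w=0):  # point on needle/index: a = tilt, lean = .3-a towards -y
    l=.30-a;return [x,-.065-r*np.sin(l)+w*np.cos(l),.06+r*np.cos(l)+w*np.sin(l)]
def crop(n,p,x0,y0,w,h,f,name,lines=()):
    im=cv2.resize(np.ascontiguousarray(p[y0:y0+h,x0:x0+w,::-1]),None,fx=f,fy=f,interpolation=cv2.INTER_CUBIC)
    for pts,col in lines:
        q=((np.array(pts)-[x0,y0]+.5)*f).astype(int);cv2.polylines(im,[q],False,col,1)
    for k in range(0,w,5): cv2.putText(im,str(x0+k),(int((k+.5)*f)-8,8),0,.3,(0,0,255))
    for k in range(0,h,5): cv2.putText(im,str(y0+k),(0,int((k+.5)*f)+3),0,.3,(0,0,255))
    return im
E
python3 - <<'E'
from h import *
b=lambda x,y:[x,y,.012]
K=[("top",b(.0625,.1075),(176.3,163.5)),("top",b(-.0625,.1075),(160.8,194)),("top",b(-.0625,-.1075),(217.3,211.8)),
("top",[-.028,.063,.078],(175.3,187.3)),("top",[.04,.08,.07],(177.5,171)),
("side",b(-.0625,-.1075),(230.3,191.8)),("side",b(.0625,-.1075),(264.5,195)),("side",b(.0625,.1075),(272.8,161.5))]
f=lambda m:np.concatenate([proj(n,world(m,P))[0]-q for n,P,q in K])
s=least_squares(f,[.6,.2,-.3],loss="soft_l1");m=s.x;print(m,np.round(s.fun if 0 else f(m),1));np.save("m.npy",m)
print("pad",world(m,[-.028,.063,.078]),"needle tip px",proj("top",world(m,arm(0,.147))),proj("side",world(m,arm(0,.147))))
ims=[]
for n,r in(("top",(200,165,35,30,)),("side",(245,128,35,40))):
    L=[([proj(n,world(m,arm(0,q)))[0] for q in(.05,.147)],(255,255,0))]
    for a,c in((.15,(0,255,0)),(.2,(0,0,255)),(.25,(255,0,255))):
        pts=[proj(n,world(m,arm(a,q,.05,w)))[0] for q,w in((.138,-.004),(.138,.004),(.162,.004),(.162,-.004),(.138,-.004))]
        L.append((pts,c))
    ims.append(cv2.resize(crop(n,np.load(n+".npz")["p"],*r,14,"",L),(400,460)))
cv2.imwrite("pics/fit.png",np.hstack(ims))
E
```

```text
[ 0.57841529  0.22192495 -0.31897948] [-0.4  0.2  4.   0.   0.2  0.3  0.1  0.7  0.3 -1.5 -1.4 -1.   0.7 -0.8
  0.3 -0.9]
pad [[0.57158438 0.29052771 0.078     ]] needle tip px [[224.81541999 177.58605885]] [[264.57066458 145.69615219]]
```

View pics/fit.png

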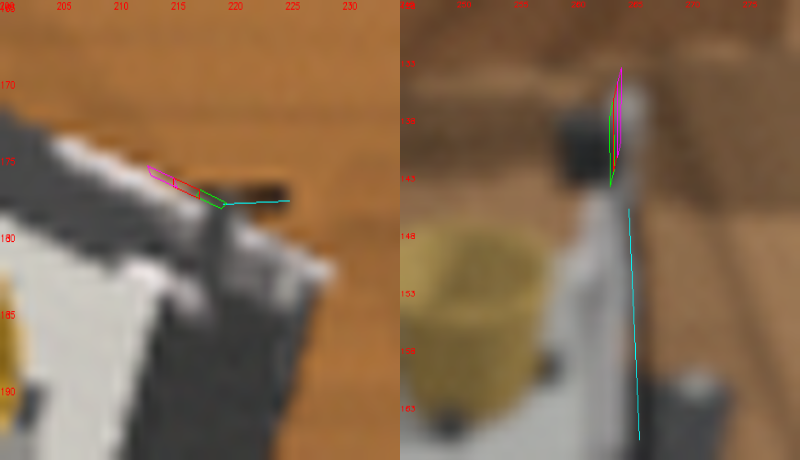

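The pose fits: the needle overlay matches the image. The index block sits behind the needle towards -x, with extents of top cols 217.3–220.2, rows 177–182.5, and side cols 258.2–263.1, rows 136.6–143.8. I'll fit a box to these and move over the pad.

Run:
```python
from h import *
from scipy.spatial.transform import Rotation as R
b=lambda x,y:[x,y,.012]
K=[("top",b(.0625,.1075),(176.3,163.5)),("top",b(-.0625,.1075),(165.2,193.8)),("top",b(-.0625,-.1075),(217.3,211.8)),
("top",[-.028,.063,.078],(175.3,187.3)),("top",[.04,.08,.07],(177.5,171)),("top",arm(0,.147),(224.7,177.2)),
("side",b(-.0625,-.1075),(230.3,191.8)),("side",b(.0625,-.1075),(264.5,195)),("side",b(.0625,.1075),(272.8,161.5))]
f=lambda m:np.concatenate([proj(n,world(m,P))[0]-q for n,P,q in K])
m=least_squares(f,[.6,.2,-.3],loss="soft_l1").x;np.save("m.npy",m);print(m,np.round(f(m),1))
def bb(v):
    x,t,r,a=v;o=[]
    P=[world(m,arm(a,r+i*.012,x+j*t/2,k*.004))[0] for i in(-1,1) for j in(-1,1) for k in(-1,1)]
    for n in("top","side"):
        q=proj(n,P);o+=[*q.min(0),*q.max(0)]
    return np.array(o)
obs=np.array([217.3,177,220.2,182.5,258.2,136.6,263.1,143.8])
for r in(.14,.145,.15,.155):
    s=least_squares(lambda v:bb([v[0],v[1],r,v[2]])-obs,[.04,.015,.15],loss="soft_l1",x_scale=[.01,.01,.1]);print(r,s.x,s.cost,np.round(s.fun,1))
pad=world(m,[-.028,.063,.078])[0];print("pad",pad)
# tool y along mount x, tool down
yw=m[2]
for k in(0,1):
    ax=np.array([np.cos(yw),np.sin(yw),0])*(-1)**k;z=np.array([0,0,-1.])
    q=R.from_matrix(np.c_[np.cross(ax,z),ax,z]).as_quat()
    j=bot.solve_ik(pad+[0,0,.07],q);print(k,q,j)
    if j is not None: np.save(f"q{k}.npy",q)
```

```text
[ 0.57877886  0.22119286 -0.31579185] [-0.2  0.2 -0.2  0.2  0.4  0.2  0.3  0.6  0.4 -1.5  0.3  0.2 -1.2 -0.9
  1.  -0.7  0.4 -0.8]
0.14 [0.04227544 0.01459201 0.14024966] 4.474176166107071 [-1.7  0.2 -0.5 -0.1  0.1  2.1  0.2  2.8]
0.145 [0.04226144 0.01442651 0.13737766] 2.2080923139872 [-1.5  0.2 -0.3 -0.2  0.1  0.9  0.2  1.6]
0.15 [0.0424128  0.0140883  0.12796332] 0.7394053756578158 [-1.   0.2  0.3 -0.2  0.1 -0.   0.1  0.7]
0.155 [0.04270529 0.01400758 0.11406833] 0.8768998846314129 [-0.3  0.3  1.1 -0.1  0.  -0.8  0.1 -0.1]
pad [0.5717293 0.2897735 0.078    ]
0 [0.80949653 0.58712466 0.         0.        ] [ 2.92514685e-01  2.78429856e-01  1.62653986e+00 -4.44089210e-16
  1.23662293e+00  6.08306533e-01]
1 [-0.58712466  0.80949653  0.          0.        ] [ 2.92514685e-01  2.78429856e-01  1.62653986e+00 -4.44089210e-16
  1.23662293e+00 -2.53328612e+00]
```

```bash
cat >> h.py <<'E'
m=np.load("m.npy") if __import__("os").path.exists("m.npy") else None
def look(tag):
    ims=[]
    for n,r in(("top",(200,165,35,30)),("side",(245,128,35,40))):
        p,d=eyes.grab_frame(n);np.savez(f"{tag}_{n}.npz",p=p)
        ims.append(cv2.resize(crop(n,p,*r,14,""),(400,460)))
    cv2.imwrite(f"pics/{tag}.png",np.hstack(ims))
E
python3 - <<'E'
from h import *
q=np.load("q0.npy");pad=world(m,[-.028,.063,.078])[0]
bot.move_gripper(0.0)
p0=monitor.current_ee_pos()
bot.line_to(np.array(p0)+[0,0,.06],v=.2)
bot.reach(pad+[0,0,.17],q);bot.line_to(pad+[0,0,.012],v=.15);bot.pause(.2)
f0=np.array(monitor.current_wrist_force());print(monitor.current_time(),monitor.current_ee_pos(),f0)
z=pad[2]+.006;zc=None
while z>pad[2]-.012:
    bot.line_to([pad[0],pad[1],z],v=.03);F=monitor.current_wrist_force()[2]-f0[2]
    print(round(z,4),round(monitor.current_ee_pos()[2],4),round(F,2))
    if F>1.2 and zc is None: zc=z
    if zc and z<=zc-.0085: break
    z-=.0015
look("press1");print(monitor.current_time(),monitor.current_ee_pos(),monitor.current_wrist_force())
E
```

```text
5.0 [0.57232683 0.28993755 0.09099611] [ 0.46834529  0.15064817 -0.07898152]
0.084 0.0835 0.16
0.0825 0.0824 0.53
0.081 0.0809 0.61
0.0795 0.0794 -0.01
0.078 0.0783 1.13
0.0765 0.0769 2.67
0.075 0.0753 3.77
0.0735 0.0738 4.03
0.072 0.0721 4.35
0.0705 0.0706 5.28
0.069 0.0692 5.12
0.0675 0.0677 5.67
8.2 [0.57182863 0.28977672 0.06770107] [1.30558392 3.15120581 4.98615966]
```

View pics/press1.png

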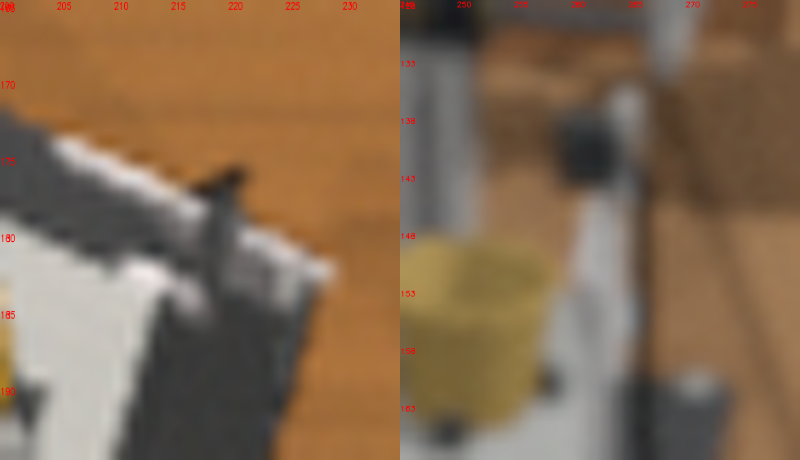

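The top panel shows the needle tip at about px (220.3,175.7), close to the index line. I'll compare against the model in numbers.

Run:
```python
from h import *
for t in("top.npz","press1_top.npz"):
    g=cv2.cvtColor(np.load(t)["p"],cv2.COLOR_RGB2GRAY);print(t,"cols",range(211,228))
    for r in range(173,186): print(r,*[f"{v:3d}" for v in g[r,211:228]])
for a in(0,.06,.08,.1,.12,.14):
    print(a,"needle tip",np.round(proj("top",world(m,arm(a,.147)))[0],1),"r.1",np.round(proj("top",world(m,arm(a,.10)))[0],1),
      "side tip",np.round(proj("side",world(m,arm(a,.147)))[0],1),
      "block corners top:",*[np.round(proj("top",world(m,arm(a,.162,x,w)))[0],1) for x in(.0355,.0495) for w in(-.004,.004)])
```

```text
top.npz cols range(211, 228)
173 115 114 119 121 122 121 122 123 122 123 122 122 121 121 121 121 120
174 113 113 113 118 122 121 122 121 121 121 120 121 121 122 121 121 120
175 120 107 115 116 119 120 122 120 122 121 120 120 121 119 121 120 120
176 215 203 168 119 108 122 125 124 123 125 122 123 124 124 123 124 122
177 132 168 197 193 164 118  82  64  82  84  67  55  47  53 101 125 125
178  77  94 113 128 159 188 159  91  70  80  76  63  66  68 104 125 126
179  73  72  83 100 111 131 113  70  73 117 119 101 109 113 119 121 121
180  70  72  68  78  96 106  82  64  75 124 179 179 150 130 113 112 114
181 107  90  66  70  73  79  75  67  76  99 121 130 138 146 163 149 117
182 203 217 198 145  84  65  68  65  81  97 103 101  98 123 152 167 186
183 202 207 219 191 157 144 103  66  81  97 102 102  96 137 150 121 122
184 199 202 164 101 130 158 131  77  61  64  68  83  95 126 129  93  87
185 201 197 145  58  82 103  97  79  60  58  58  61  68  77  83  73  92
press1_top.npz cols range(211, 228)
173 116 116 120 123 123 124 124 122 124 123 124 124 123 122 123 124 121
174 117 115 117 120 123 123
[... 1006 characters left out ...]
.5] r.1 [220.5 176.9] side tip [265.2 143.8] block corners top: [222.2 183.1] [219.9 182.3] [223.6 179.1] [221.3 178.3]
0.08 needle tip [221.8 176.2] r.1 [220.  176.7] side tip [265.4 143.1] block corners top: [221.3 182.8] [219. 182.] [222.7 178.8] [220.4 178. ]
0.1 needle tip [221.  175.9] r.1 [219.4 176.5] side tip [265.5 142.5] block corners top: [220.4 182.4] [218.1 181.6] [221.7 178.5] [219.5 177.7]
0.12 needle tip [220.1 175.6] r.1 [218.9 176.3] side tip [265.6 141.9] block corners top: [219.4 182.1] [217.2 181.3] [220.8 178.2] [218.6 177.4]
0.14 needle tip [219.3 175.3] r.1 [218.4 176.1] side tip [265.7 141.3] block corners top: [218.5 181.8] [216.2 181. ] [219.9 177.8] [217.6 177. ]
```

Run:
```python
from h import *
pad=world(m,[-.028,.063,.078])[0]
bot.line_to([pad[0],pad[1],.0628],v=.02);bot.pause(1.2)
look("press2");print(monitor.current_time(),monitor.current_ee_pos(),monitor.current_wrist_force())
g=cv2.cvtColor(np.load("press2_top.npz")["p"],cv2.COLOR_RGB2GRAY)
for r in range(173,182): print(r,*[f"{v:3d}" for v in g[r,211:228]])
```

```text
9.8833 [0.57194088 0.28993763 0.06326351] [0.3595287  4.62064847 7.42224776]
173 116 117 120 123 123 123 124 122 125 125 123 122 124 122 123 123 122
174 115 116 117 119 124 124 123 123 122 123 123 123 123 123 124 123 123
175 122 108 118 116 120 122 124 104  81 109 122 123 121 123 123 124 124
176 218 205 169 121 111 111  84  47  58 104 124 125 124 125 125 125 123
177 134 170 198 197 165 108  56  42  69 105 122 129 126 127 126 127 128
178  79  97 115 129 162 189 169 108  73  85 107 124 127 128 126 125 127
179  73  74  81 100 115 134 115  75  76 118 123 108 117 119 123 123 125
180  72  70  69  81  98 108  83  63  75 126 183 182 172 158 121 114 115
181 109  91  67  71  76  81  78  71  80 101 121 130 164 196 192 150 118
```

View pics/press2.png

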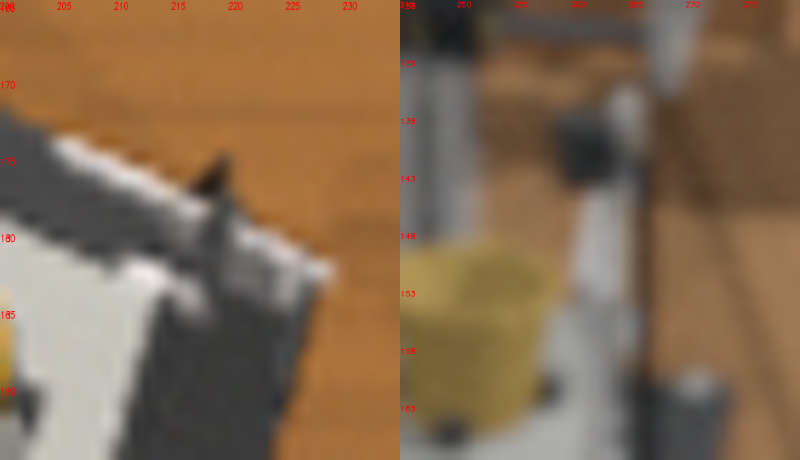

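The needle tip is now at top px (219,175.5), about in line with the block (218.5,179). I'll fit the tilt by rendering the needle mask.

Run:
```python
from h import *
G={t:cv2.cvtColor(np.load(t)["p"],cv2.COLOR_RGB2GRAY).astype(float) for t in("top.npz","press1_top.npz","press2_top.npz")}
bg=np.max(list(G.values()),0);S=16;x0,y0,w,h=212,171,16,11
def fill(P):
    im=np.zeros((h*S,w*S),np.uint8);q=((proj("top",P)-[x0,y0]+.5)*S).astype(np.int32)
    cv2.fillConvexPoly(im,cv2.convexHull(q),255);im=cv2.GaussianBlur(im.astype(np.float32)/255,(0,0),.5*S)
    return cv2.resize(im,(w,h),interpolation=cv2.INTER_AREA)
ndl=lambda a:fill([world(m,arm(a,r,x,k))[0] for r in(.04,.147) for x in(.0555,.0605) for k in(-.0025,.0025)])
for t,g in G.items():
    o=np.clip((bg-g)/(bg-42),0,1)[y0:y0+h,x0:x0+w]; e=[];W=np.zeros((h,w));W[:7]=1
    o2=np.clip((122-g)/(122-42),0,1)[y0:y0+h,x0:x0+w]; W[:,:5]=0
    for row in range(h): W[row,:max(0,int((row+y0-175)*2.2)+2)]=0
    A=np.arange(-.04,.24,.004)
    for a in A: e.append(min((W*(o2-ndl2)**2).sum() for ndl2 in [np.roll(ndl(a),0)]))
    i=np.argmin(e);print(t,"a=",A[i],"err",e[i],np.round(e[max(0,i-6):i+7:2],2))
# block, from all pictures: rows 179,180 profile
g=np.mean([G["press1_top.npz"],G["press2_top.npz"]],0)
blk=lambda a,x1,x2:fill([world(m,arm(a,r,x,k))[0] for r in(.138,.162) for x in(x1,x2) for k in(-.004,.004)])
for a in(.09,.11,.13,.15,.17): print(a,np.round(blk(a,.0355,.0495)[8:10,3:11],2).tolist())
print(np.round(g[179:181,215:223]).tolist())
```

```text
top.npz a= 0.007999999999999959 err 0.8684166210052244 [1.01 0.95 0.88 0.87 0.9  0.99 1.23]
press1_top.npz a= 0.10399999999999987 err 0.43489391111856107 [1.46 0.99 0.59 0.43 0.5  0.85 1.37]
press2_top.npz a= 0.13599999999999984 err 0.4055042415546709 [1.52 1.   0.6  0.41 0.47 0.78 1.28]
0.09 [[0.0, 0.0, 0.0, 0.11999999731779099, 0.6600000262260437, 0.949999988079071, 0.8799999952316284, 0.44999998807907104], [0.0, 0.0, 0.009999999776482582, 0.2800000011920929, 0.8500000238418579, 0.9900000095367432, 0.8999999761581421, 0.36000001430511475]]
0.11 [[0.0, 0.0, 0.07000000029802322, 0.5699999928474426, 0.9599999785423279, 0.9300000071525574, 0.5, 0.05000000074505806], [0.0, 0.009999999776482582, 0.1899999976158142, 0.7799999713897705, 0.9900000095367432, 0.8799999952316284, 0.33000001311302185, 0.019999999552965164]]
0.13 [[0.0, 0.05000000074505806, 0.47999998927116394, 0.9399999976158142, 0.949999988079071, 0.5299999713897705, 0.05999999865889549, 0.0], [0.0, 0.12999999523162842, 0.699999988079071, 0.9800000190734863, 0.8799999952316284, 0.3199999928474426, 0.019999999552965164, 0.0]]
0.15 [[0.029999999329447746, 0.4099999964237213, 0.9200000166893005, 0.949999988079071, 0.5199999809265137, 0.05999999865889549, 0.0, 0.0], [0.10000000149011612, 0.6299999952316284, 0.9700000286102295, 0.8700000047683716, 0.3100000023841858, 0.019999999552965164, 0.0, 0.0]]
0.17 [[0.3100000023841858, 0.8700000047683716, 0.9399999976158142, 0.49000000953674316, 0.05000000074505806, 0.0, 0.0, 0.0], [0.5099999904632568, 0.949999988079071, 0.8500000238418579, 0.2800000011920929, 0.009999999776482582, 0.0, 0.0, 0.0]]
[[115.0, 134.0, 114.0, 74.0, 76.0, 108.0, 116.0, 108.0], [98.0, 106.0, 83.0, 64.0, 76.0, 115.0, 178.0, 182.0]]<stdin>:10: RuntimeWarning: divide by zero encountered in divide
<stdin>:10: RuntimeWarning: invalid value encountered in divide
```

The needle tilt is about 0.128 and the index about 0.13, so they agree within roughly 2 mm, and the hold lasted over 1.2 s. Releasing.

Run:
```python
from h import *
pad=world(m,[-.028,.063,.078])[0]
bot.line_to([pad[0],pad[1],.085],v=.03);bot.line_to([pad[0],pad[1],.25],v=.15);bot.pause(.8)
p,_=eyes.grab_frame("top");print(monitor.current_time(),monitor.current_wrist_force())
g0=np.load("top.npz")["p"]
print("needle region diff",np.abs(p[172:186,211:230].astype(int)-g0[172:186,211:230]).max())
cv2.imwrite("pics/end.png",cv2.resize(p[:,:,::-1],None,fx=1.5,fy=1.5))
```

```text
12.875 [0.23748306 0.02210489 0.11972941]
needle region diff 6
```

View pics/end.png

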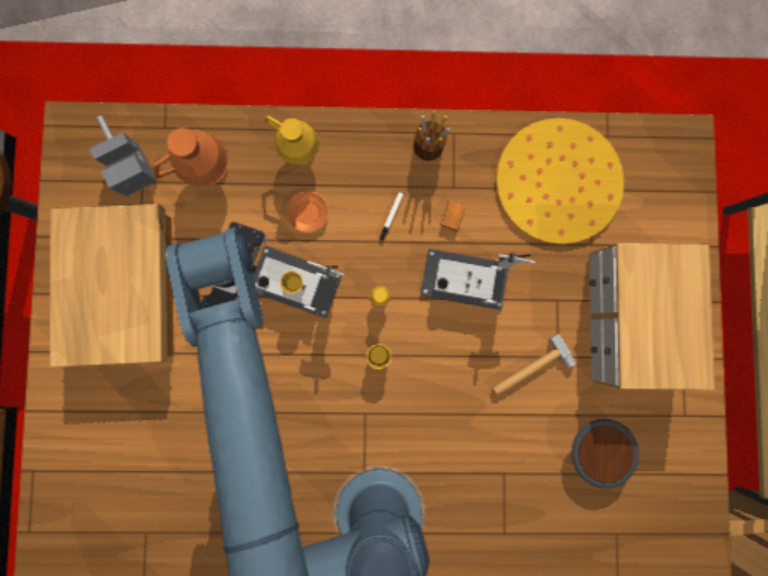

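The needle region at top (333,275) is back to its rest appearance, and all the visible things are where they were. The oilcan is hidden under the arm, but the fingers passed well above it. Handing in.

```bash
python3 -c "
from rig import workorder
print(workorder.finish_job())"
```

```text
the job is handed in; nothing more can be done
None
```

I pressed the cup mount's pad until the needle stood within about 2 mm of the index by my camera estimate, held it there 1.2 s and let go; the needle is back at rest, nothing in view has moved (the oilcan was hidden behind the arm), and the job is handed in, with no verdict shown.

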